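# Put the coffee scoop away in the push-to-open drawer

### The arm

A 6-joint arm with a two-finger parallel gripper is mounted at the origin on a cart in front of the work surface, level with it; the furniture and walls round the work are solid. World frame = base frame: x ahead of the robot, y to its left, z up, the work surface at z = 0. Lengths are in mm, angles in rad, forces in N, time in s.
With the tool pointing down it reaches from about 250 to 725 mm from the base axis. Payload 4 kg.
Tool frame: the origin (TCP) lies on the front face of the gripper's body, between the roots of the fingers; the fingertips stand 73 mm ahead of it and the grasp point (between the pads) lies 54 mm ahead of it; z points along the fingers, y is the line along which they close (so a half turn about z gives the same grasp; the last joint's range is limited). The gripper opens to 85 mm and grips with 20 to 120 N. Pads are 22 mm wide; open, the fingers measure 114 mm over their backs; the gripper's body (76 mm by 85 mm) begins 54 mm behind the grasp point. The pads swing forward as they close: fully open they stand 13 mm farther back than shut.
Start: joints at [1.26, 0.241, 0.005, 1.335, 0, 1.571], TCP at [152.908, 476.045, 303.906] pointing down, gripper open.
Joint ranges: [-2.72, 2.72], [-1.05, 1.87], [-1.09, 1.28], [-1.99, 2.15], [-1.42, 1.44], [-3.14, 3.14]. Speed limits (rad/s): [2.79, 2.79, 3.14, 3.14, 3.14, 3.14].

### API

Orientations are given as [roll, pitch, yaw] about the fixed x, y, z axes, in that order (R = Rz(yaw) Ry(pitch) Rx(roll)).
In Python, from workcell import * gives the robot as it stands.
- The arm moves only by the tool carry_out, never from a script. Its argument "series" is a list of rows, each an object with "linear": the shift along the tool's x, y, z in units of 0.5 m (1.0 is 0.5 m), a list of three; "spin": the turn about the tool's z in units of pi rad (1.0 is pi rad); "grip": the opening, from -1 (shut) to 1 (fully open). In form: [{"linear": [tx, ty, tz], "spin": spin, "grip": grip}, ...]. A call has 1 to 12 rows; each row is the pose to reach, as a shift and turn from the pose commanded when the call began, along the tool's axes at that moment, turning the shorter way round; what a row does not reach only later rows make up. A row lasts 1/12 s, in which the tool goes at most 41.7 mm and 7.16 degrees, less where a joint would pass 70% of its speed; a pose out of reach is approached as far as the arm can. A call with a number of a shift or a turn outside -1 to 1 is refused whole. A call with a gripper value outside its range is refused whole. The fingers move at their own pace and stop on an object; the grip force is fixed at half the most. Time passes only in rows, so rows that repeat a pose let the fingers close. It gives the time, the measured TCP pose, the force, the opening and the grip force at its end, in the units of the state.
- get_obs(): the state, without advancing time (a new reading comes with each control period).
- camera(name): name is "scene" or "top" or "wrist"; returns the picture (400x640x3 uint8, red, green, blue); there is no depth.
- get_calibration(name): a dict with "intrinsics" (3x3 intrinsics, pixels), "eye" and "orientation" of the camera in the world. Camera axes: x right, y down, z forward; pixel columns grow to the right and rows downward; lengths in mm; the calibration is good to about 2 mm. A picture is of the moment at which its call begins: read the wrist's pose just before it. get_calibration takes no time and is no camera call; for the wrist camera it gives the pose at the moment of the call.
- finish_job(): hands the job in; it is judged then, once.
The state is a dict: "time_s": time; "q": joint angles; "dq": joint speeds; "joint_efforts": joint torques, N m; "eef_pos": TCP position; "orientation": TCP orientation; "ft_force": force on the tool from outside, world axes, zero at the start; "ft_torque": the same for the moment, N m; "gripper_width": opening from 0.0 (shut) to 1.0 (fully open); "grasp_force": force on a finger pad.
Only numpy, scipy, OpenCV 4.12 (cv2) and the standard library are available. Lean on these libraries where they do the work, as an engineer would, in place of code of your own. Each camera call takes 0.05 s, during which the arm holds its last target. There are 200 camera calls.

### The job

The low white drawer unit has no handle: press its wooden front in and let go so that the drawer springs out, then lay the wooden coffee scoop, cup up and fully home, in the matching cut-out in the drawer's grey foam. Finally press the front in again so that it latches and the drawer stays shut. Leave the other things on the worktop where they are.

Things in the scene. Friction and masses are not known exactly. Their poses are not given: they have to be found in the camera images.
- unit: low white drawer unit fixed on the worktop, 175 deep x 230 wide x 70 high. Origin on the worktop, at the foot of the middle of the front of its white case. Its +x points into the unit, away from the robot, +y to its left; its one drawer slides out along its -x. The underside of its roof is 60 above the worktop
- drawer (a joint): m: 0 = latched shut, front 22 mm proud of the unit; 0.105 = sprung out; -0.012 = rigid stop, pressed in. Push-push latch: press the shut front in to -0.009..-0.012, let go: a damped spring drives it out to 0.105 in about 1.5 s, so clear its path. Pushed in to -0.009..-0.012 and let go, it latches at 0; a push short of -0.007 changes nothing. Spring 3 N shut, 1.5 N out, plus 20 N per m/s
- front_mid (a point): middle of the outer face of the drawer's plain light-wood front (203 wide, 36 thick, from 10 to 58 above the worktop); shut, it stands 22 proud of the unit's front; moves with the drawer; axes as unit. Press it near its middle, for example with shut fingers that point down
- pocket_cup (a point): floor of the foam pocket (28 above the worktop, 14 below the foam's top), centre of its eight-sided part, 61 across, for the cup; moves with the drawer; axes as unit. 82 behind the front's outer face, 45 left of the drawer's middle. From the pocket's centre line it is 46 to the front's inside (16 higher than the foam) and 45 to the roof edge: open the fingers only a little there
- pocket_tip (a point): floor of the foam pocket where the end of the scoop's handle belongs, 115 from pocket_cup along the unit's -y; moves with the drawer. The handle slot is 25 wide and ends 2.5 past this point. The scoop fits only with its cup at pocket_cup and its handle end at pocket_tip, with 2.5 play all round
- scoop_grip (a point): grasp point mid-height in the handle of the dark wooden coffee scoop (143 long, 28 high, 0.09 kg, lies cup up), 17 above its underside, 53 from the cup's centre; x along the handle away from the cup, z up. Handle 20 wide, from 6 to 28 above the underside, ends 62 past this point. Grip across its upper half, tips 15 above the underside, to clear the foam (it stands 14 above the foam)
- scoop_cup (a point): centre of the underside of the scoop's open cup (outside diameter 56, narrowing to 49 in the lowest 4 mm, 28 high)
- scoop_tip (a point): end of the scoop's handle, at the level of the scoop's underside, 115 from scoop_cup
- egg_timer: bystander, to be left alone: a cream round mechanical egg timer, diameter 59, 52 high; loose; origin at the centre of its underside
- salt_shaker: bystander, to be left alone: a clear salt shaker with a grey top, diameter 44, 90 high; loose; origin at the centre of its underside
- green_tumbler: bystander, to be left alone: a green glass tumbler, diameter 78, 100 high; loose; origin at the centre of its underside
- teaspoon: bystander, to be left alone: a steel teaspoon lying flat, 139 x 30 x 10; loose; origin at the centre of its underside
Not all that is in view belongs to the job. What is meant by the part that bears scoop_grip is not green or red, and is the larger of those in its own colour.

How it is judged (in metres and radians):
On the way, in this order (a step that is already met when the one before it is completed fails the run):
1. the drawer has sprung out (value of joint drawer above 0.095 m), for 0.2 s.
2. the scoop lies fully home in its pocket with the drawer still out (distance between scoop_cup and pocket_cup below 0.006 m and distance between scoop_tip and pocket_tip below 0.008 m and value of joint drawer above 0.08 m), for 0.2 s.
At the end, for the whole second after the job is handed in: the drawer is latched shut (joint within 3 mm of 0) and stays so by itself; the scoop lies in its pocket, its cup's underside within 6 mm of pocket_cup and its handle end within 8 mm of pocket_tip (value of joint drawer between -0.003 and 0.003 m and distance between scoop_cup and pocket_cup below 0.006 m and distance between scoop_tip and pocket_tip below 0.008 m); the robot touches nothing.
It fails at once if the egg timer is moved more than 40 mm (distance of egg_timer from where it was at the start of the episode above 0.04 m).
It fails at once if the salt shaker is moved more than 40 mm (distance of salt_shaker from where it was at the start of the episode above 0.04 m).
It fails at once if the green tumbler is moved more than 40 mm (distance of green_tumbler from where it was at the start of the episode above 0.04 m).
It fails at once if the teaspoon is moved more than 40 mm (distance of teaspoon from where it was at the start of the episode above 0.04 m).
It also fails if it takes over 64 s, if anything falls off the work surface, if the arm or the gripper's body presses on something with over 40 N, if the wrist force passes 120 N, or if a joint passes its speed limit or range.

## Working session

There is one attempt and no reset: what is moved stays moved. The work goes in short steps, Python scripts to look and compute and a tool call to move; the robot and the scene stay as the last step left them, time stands still between calls to the robot, and variables do not carry over. Pictures are saved under pics/ and viewed, at most 10 in all, crops included, and the job is handed in when it is done.

Besides the shell and the picture viewer there is one more tool, called after "Call:" as name([rows], argument=value, ...), one row to a line, values as JSON. carry_out: Moves the arm, as the interface text tells. Its arguments: {"type":"object","properties":{"series":{"type":"array"}},"required":["series"]}

```bash
mkdir -p pics; python3 - <<'E'
from workcell import *
import cv2,numpy as np
for n in("scene","top"):
    cv2.imwrite(f"pics/{n}0.png",camera(n)[:,:,::-1])
    c=get_calibration(n);print(n,np.round(c["intrinsics"],1).tolist(),np.round(c["eye"]).tolist(),np.round(c["orientation"],3).tolist())
o=get_obs();print(o["time_s"],o["eef_pos"],o["orientation"],o["gripper_width"])
E
```

```text
scene [[499.2, 0.0, 319.5], [0.0, 499.2, 195.3], [0.0, 0.0, 1.0]] [-281.0, -977.0, 815.0] [-2.132, -0.001, -0.706]
top [[516.0, 0.0, 321.5], [0.0, 516.0, 210.6], [0.0, 0.0, 1.0]] [186.0, -141.0, 1469.0] [-2.889, -0.003, -1.24]
0.1 [152.77266716 475.62421319 303.09487361] [-3.13967210e+00  4.48287214e-06  2.83082991e+00] 1.0000195148538242
```

View pics/top0.png

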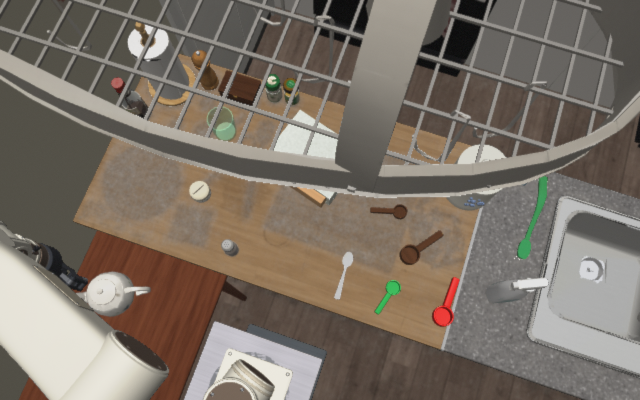

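View pics/scene0.png

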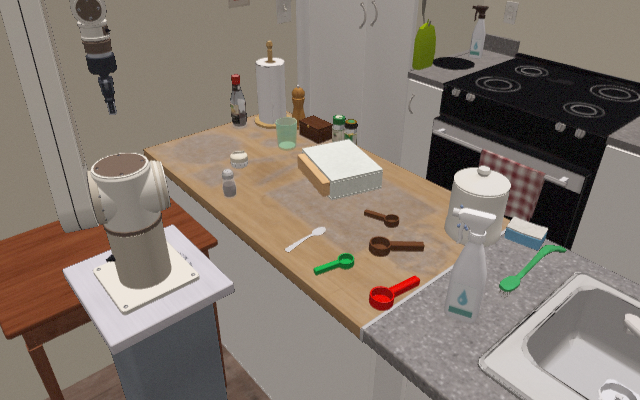

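Top view: the dark scoops are the large one (cup at 410,254) and the small one (cup at 400,212). There are also green ones (392,288; 525,250) and a red one (443,316). The larger dark one fits, being neither green nor red and the larger in its colour. I'll confirm it in a crop.

```bash
python3 - <<'E'
import cv2
a=cv2.imread("pics/top0.png")[165:270,270:450];cv2.imwrite("pics/c1.png",cv2.resize(a,None,fx=4.4,fy=4.4,interpolation=cv2.INTER_CUBIC))
a=cv2.imread("pics/scene0.png")[130:260,280:440];cv2.imwrite("pics/c2.png",cv2.resize(a,None,fx=4.5,fy=4.5,interpolation=cv2.INTER_CUBIC))
E
```

```text
(no output)
```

View pics/c1.png

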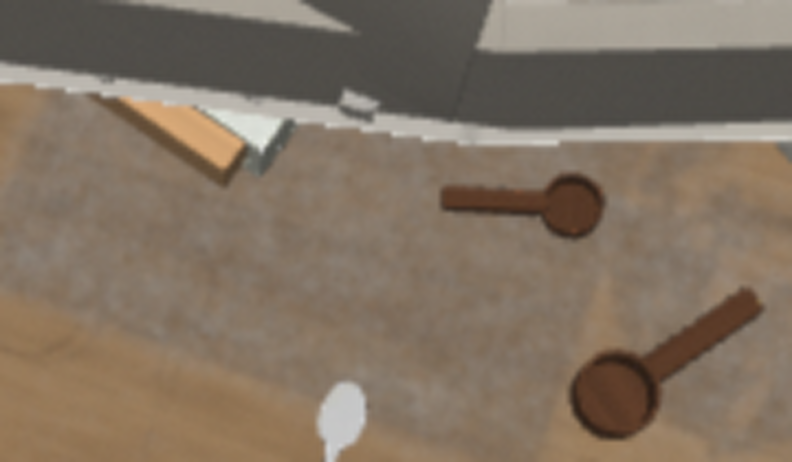

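View pics/c2.png

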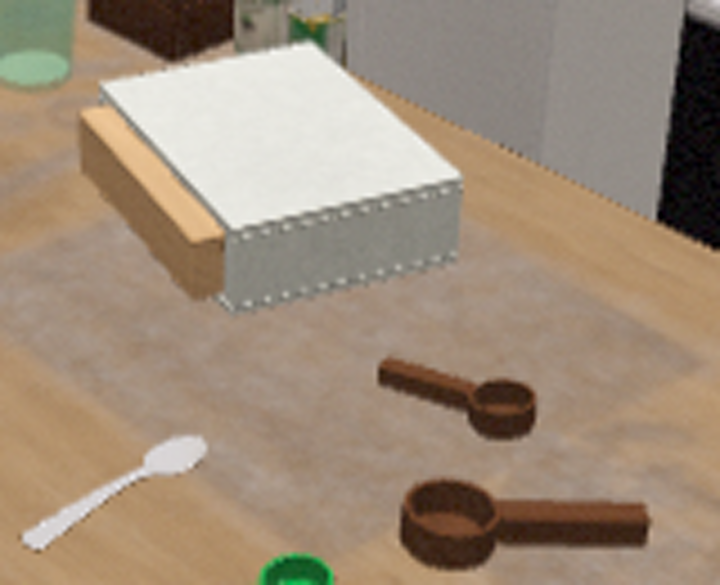

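The large dark scoop is confirmed. In the top crop its cup is at (615,394) and its handle end at (753,300). The unit's roof corners in the scene crop are (100,87), (230,232), (462,182) and (312,42).

```bash
cat > h.py <<'E'
from workcell import *
import numpy as np,cv2
from scipy.spatial.transform import Rotation as Ro
def ray(n,uv,z,c=None):
    c=c or get_calibration(n);K=np.array(c["intrinsics"]);R=Ro.from_euler("xyz",c["orientation"]).as_matrix()
    e=np.array(c["eye"]);d=R@np.linalg.solve(K,[*uv,1.]);return e+d*(z-e[2])/d[2]
def shift(p,yaw):  # row numbers to bring TCP to p, tool yaw to yaw (mod pi)
    o=get_obs();R=Ro.from_euler("xyz",o["orientation"])
    s=-(yaw-o["orientation"][2]);s=(s+np.pi/2)%np.pi-np.pi/2
    print("lin",np.round(R.inv().apply(np.array(p)-o["eef_pos"])/500,4),"spin",round(s/np.pi,4))
E
python3 - <<'E'
from h import *
t=lambda x,y:(270+x/4.4,165+y/4.4)
s=lambda x,y:(280+x/4.5,130+y/4.5)
for p in [(100,87),(230,232),(462,182),(312,42)]:print("roof",ray("scene",s(*p),70).round())
print("front R top outer",ray("scene",s(195,240),58).round(),"L",ray("scene",s(80,113),58).round())
print("top frontR outer",ray("top",t(220,172),58).round(), "roofFR",ray("top",t(265,155),70).round())
for n,p in [("cup",(615,394)),("tip",(753,300))]:print(n,ray("top",t(*p),28).round())
for n,p in [("cup",(450,508)),("tip",(648,510))]:print(n,ray("scene",s(*p),28).round())
for n,p in [("egg",(199,191)),("salt",(229,247)),("tumb",(220,123)),("spoon",(348,258)),("spoon2",(340,297)),("small",(400,212)),("smalltip",(372,210)),("green",(392,288))]:print(n,ray("top",p,20).round())
E
```

```text
roof [629. 175.  70.]
roof [563. -41.  70.]
roof [727. -93.  70.]
roof [799. 130.  70.]
front R top outer [553. -19.  58.] L [607. 171.  58.]
top frontR outer [549. -17.  58.] roofFR [566. -41.  70.]
cup [ 499. -302.   28.]
tip [ 588. -369.   28.]
cup [ 501. -302.   28.]
tip [ 586. -376.   28.]
egg [481. 334.  20.]
salt [354. 190.  20.]
tumb [701. 356.  20.]
spoon [ 435. -140.   20.]
spoon2 [ 323. -153.   20.]
small [ 612. -241.   20.]
smalltip [ 591. -162.   20.]
green [ 394. -283.   20.]
```

```bash
cat >> h.py <<'E'
U=np.array([596,67.3]);UY=-0.288
def u2w(x,y,z):
    c,s=np.cos(UY),np.sin(UY);return np.array([U[0]+c*x-s*y,U[1]+s*x+c*y,z])
E
python3 -c "
from h import *
shift(u2w(-80,0,290),UY);shift(u2w(-80,0,103),UY)"
```

```text
lin [-0.9338 -0.5101  0.0272] spin -0.0072
lin [-0.9338 -0.5093  0.4012] spin -0.0072
```

Call:
carry_out([
  {"linear":[-0.934,-0.51,0.027],"spin":-0.007,"grip":-1},
  {"linear":[-0.934,-0.51,0.027],"spin":-0.007,"grip":-1},
  {"linear":[-0.934,-0.51,0.027],"spin":-0.007,"grip":-1},
  {"linear":[-0.934,-0.51,0.027],"spin":-0.007,"grip":-1},
  {"linear":[-0.934,-0.51,0.027],"spin":-0.007,"grip":-1},
  {"linear":[-0.934,-0.51,0.027],"spin":-0.007,"grip":-1},
  {"linear":[-0.934,-0.51,0.027],"spin":-0.007,"grip":-1},
  {"linear":[-0.934,-0.51,0.027],"spin":-0.007,"grip":-1},
  {"linear":[-0.934,-0.51,0.027],"spin":-0.007,"grip":-1},
  {"linear":[-0.934,-0.51,0.027],"spin":-0.007,"grip":-1},
  {"linear":[-0.934,-0.51,0.027],"spin":-0.007,"grip":-1},
  {"linear":[-0.934,-0.51,0.027],"spin":-0.007,"grip":-1},
])

```text
time_s: 1.1
eef_pos: [498.2, 111.9, 290.8]
orientation: [-3.141, -0.001, 2.852]
ft_force: [0.5, 0.6, -0.8]
gripper_width: 0.002
grasp_force: 0.0
```

```bash
python3 -c "
from h import *
o=get_obs();print(o['time_s'],o['eef_pos'],o['orientation'],o['q'])
shift(u2w(-80,0,290),UY);shift(u2w(-80,0,103),UY)"
```

```text
1.1 [498.16494296 111.85599908 290.84306312] [-3.14138461e+00 -6.33189486e-04  2.85244681e+00] [2.20815156e-01 2.67889852e-01 6.91267817e-03 1.31047333e+00
 1.27516837e-04 5.09960895e-01]
lin [-0.053  -0.0298  0.0017] spin -0.0004
lin [-0.0532 -0.0297  0.3757] spin -0.0004
```

Call:
carry_out([
  {"linear":[-0.053,-0.03,0.09],"spin":0,"grip":-1},
  {"linear":[-0.053,-0.03,0.16],"spin":0,"grip":-1},
  {"linear":[-0.053,-0.03,0.24],"spin":0,"grip":-1},
  {"linear":[-0.053,-0.03,0.32],"spin":0,"grip":-1},
  {"linear":[-0.053,-0.03,0.375],"spin":0,"grip":-1},
  {"linear":[-0.053,-0.03,0.375],"spin":0,"grip":-1},
  {"linear":[-0.053,-0.03,0.375],"spin":0,"grip":-1},
])

```text
time_s: 1.68
eef_pos: [516.9, 91.6, 102.2]
orientation: [-3.139, -0.005, 2.853]
ft_force: [0.6, -0.5, 0.8]
gripper_width: 0.0
grasp_force: 0.0
```

```bash
python3 -c "
from h import *
print(get_obs()['eef_pos'])
shift(u2w(-34,0,103),UY);shift(u2w(-22,0,103),UY)"
```

```text
[516.9262238   91.56281231 102.20584263]
lin [-0.0974 -0.0015 -0.002 ] spin -0.0003
lin [-0.1214 -0.0015 -0.0022] spin -0.0003
```

Call:
carry_out([
  {"linear":[-0.05,-0.001,-0.002],"spin":0,"grip":-1},
  {"linear":[-0.08,-0.001,-0.002],"spin":0,"grip":-1},
  {"linear":[-0.09,-0.001,-0.002],"spin":0,"grip":-1},
  {"linear":[-0.1,-0.001,-0.002],"spin":0,"grip":-1},
  {"linear":[-0.108,-0.001,-0.002],"spin":0,"grip":-1},
  {"linear":[-0.114,-0.001,-0.002],"spin":0,"grip":-1},
  {"linear":[-0.118,-0.001,-0.002],"spin":0,"grip":-1},
  {"linear":[-0.118,-0.001,-0.002],"spin":0,"grip":-1},
])

```text
time_s: 2.35
eef_pos: [572.9, 75.4, 105.1]
orientation: [3.141, -0.004, 2.854]
ft_force: [-6.0, 2.7, 4.0]
gripper_width: -0.001
grasp_force: 2.9
```

Call:
carry_out([
  {"linear":[-0.004,0,0],"spin":0,"grip":-1},
  {"linear":[-0.004,0,0],"spin":0,"grip":-1},
  {"linear":[-0.004,0,0],"spin":0,"grip":-1},
])

```text
time_s: 2.6
eef_pos: [574.6, 74.9, 105.1]
orientation: [3.141, -0.004, 2.854]
ft_force: [-5.5, 2.3, 4.6]
gripper_width: -0.001
grasp_force: 3.0
```

Call:
carry_out([
  {"linear":[-0.004,0,0],"spin":0,"grip":-1},
  {"linear":[-0.008,0,0],"spin":0,"grip":-1},
  {"linear":[-0.008,0,0],"spin":0,"grip":-1},
  {"linear":[-0.008,0,0],"spin":0,"grip":-1},
])

```text
time_s: 2.93
eef_pos: [579.3, 73.6, 104.9]
orientation: [3.142, -0.002, 2.854]
ft_force: [-5.7, 2.7, 3.7]
gripper_width: 0.002
grasp_force: 2.8
```

Call:
carry_out([
  {"linear":[-0.004,0,0],"spin":0,"grip":-1},
  {"linear":[-0.006,0,0],"spin":0,"grip":-1},
  {"linear":[-0.006,0,0],"spin":0,"grip":-1},
])

```text
time_s: 3.18
eef_pos: [579.7, 73.4, 104.9]
orientation: [3.141, -0.008, 2.854]
ft_force: [-13.2, 3.7, 10.7]
gripper_width: -0.0
grasp_force: 6.7
```

The front is at its stop (force up, no further travel). Retreating now.

Call:
carry_out([
  {"linear":[0.06,0,0],"spin":0,"grip":-1},
  {"linear":[0.14,0,0],"spin":0,"grip":-1},
  {"linear":[0.22,0,0],"spin":0,"grip":-1},
  {"linear":[0.3,0,-0.04],"spin":0,"grip":-1},
  {"linear":[0.34,0,-0.11],"spin":0,"grip":-1},
  {"linear":[0.34,0,-0.19],"spin":0,"grip":-1},
  {"linear":[0.34,0,-0.27],"spin":0,"grip":-1},
  {"linear":[0.34,0,-0.35],"spin":0,"grip":-1},
  {"linear":[0.34,0,-0.4],"spin":0,"grip":-1},
  {"linear":[0.34,0,-0.4],"spin":0,"grip":-1},
  {"linear":[0.34,0,-0.4],"spin":0,"grip":-1},
  {"linear":[0.34,0,-0.4],"spin":0,"grip":-1},
])

```text
time_s: 4.18
eef_pos: [420.4, 120.2, 304.2]
orientation: [-3.141, 0.0, 2.853]
ft_force: [0.1, -0.7, -0.0]
gripper_width: -0.005
grasp_force: 0.0
```

```bash
python3 -c "
from h import *
o=get_obs();print(o['eef_pos'],o['orientation'])
c=get_calibration('wrist');print(c);cv2.imwrite('pics/w1.png',camera('wrist')[:,:,::-1])
shift([541,-335,280],-0.68)"
```

```text
[420.42991049 120.20989344 304.20343518] [-3.14109936e+00  4.13067782e-04  2.85260920e+00]
{'intrinsics': array([[332.27614629,   0.        , 323.08063475],
       [  0.        , 332.27614629, 196.48527754],
       [  0.        ,   0.        ,   1.        ]]), 'eye': array([348.75406158, 139.7671015 , 375.25825057]), 'orientation': array([ 2.84441489e+00, -2.44917968e-04,  1.28158086e+00])}
lin [-0.4914 -0.8035  0.0474] spin 0.1245
```

View pics/w1.png

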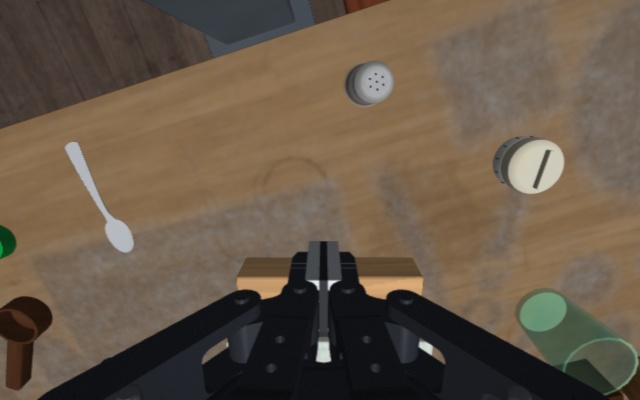

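The drawer front is out. Moving over the scoop now.

Call:
carry_out([
  {"linear":[-0.49,-0.803,0.1],"spin":0.124,"grip":0.1},
  {"linear":[-0.49,-0.803,0.1],"spin":0.124,"grip":0.1},
  {"linear":[-0.49,-0.803,0.1],"spin":0.124,"grip":0.1},
  {"linear":[-0.49,-0.803,0.1],"spin":0.124,"grip":0.1},
  {"linear":[-0.49,-0.803,0.1],"spin":0.124,"grip":0.1},
  {"linear":[-0.49,-0.803,0.1],"spin":0.124,"grip":0.1},
  {"linear":[-0.49,-0.803,0.1],"spin":0.124,"grip":0.1},
  {"linear":[-0.49,-0.803,0.1],"spin":0.124,"grip":0.1},
  {"linear":[-0.49,-0.803,0.1],"spin":0.124,"grip":0.1},
  {"linear":[-0.49,-0.803,0.1],"spin":0.124,"grip":0.1},
  {"linear":[-0.49,-0.803,0.1],"spin":0.124,"grip":0.1},
  {"linear":[-0.49,-0.803,0.1],"spin":0.124,"grip":0.1},
])

```text
time_s: 5.23
eef_pos: [540.3, -339.2, 250.4]
orientation: [-3.139, -0.003, 2.459]
ft_force: [0.3, 0.5, 0.1]
gripper_width: 0.551
grasp_force: 0.0
```

```bash
python3 - <<'E'
from h import *
o=get_obs();print(o['eef_pos'],o['orientation'])
c=get_calibration('wrist');print(c['eye'],c['orientation'])
a=camera('wrist')[:,:,::-1];cv2.imwrite('pics/w2.png',a)
a=camera('top')[:,:,::-1];cv2.imwrite('pics/top2.png',a)
a=camera('scene')[:,:,::-1];cv2.imwrite('pics/scene2.png',a)
shift([541,-335,180],-0.68)
E
```

```text
[ 540.34313588 -339.17257754  250.36998322] [-3.13922947 -0.00336812  2.45853452]
[ 482.578209   -293.93430608  321.69268573] [2.84849555e+00 1.38621764e-03 8.87546658e-01]
lin [-0.0022  0.0016  0.1425] spin -0.0003
```

View pics/w2.png

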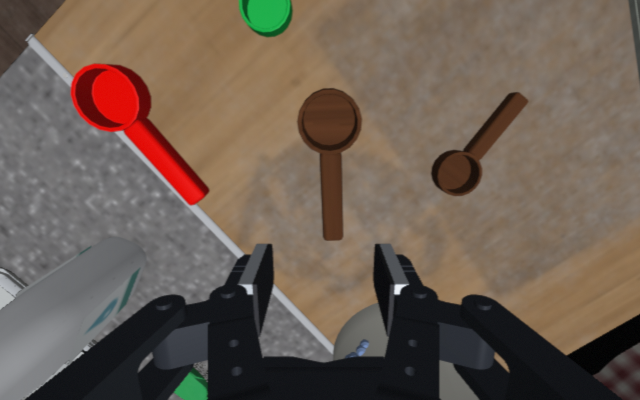

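Wrist view: the cup rim centre is at (330,120) and the handle end's top middle at (333,239). The canister stands beyond it, at about (400,340).

```bash
python3 - <<'E'
from h import *
A=ray('wrist',(330,120),28);B=ray('wrist',(333,239.5),28);print(A,B,np.hypot(*(B-A)[:2]),np.arctan2(*(B-A)[1::-1]))
u=(B-A)/np.linalg.norm(B-A);yaw=np.arctan2(u[1],u[0]);G=(A+u*53+B-u*62)/2;print(G)
print('canister',ray('top',(482,200),50),ray('top',(484,160),150))
shift([*G[:2],130],yaw);shift([*G[:2],89],yaw)
a=cv2.imread('pics/scene2.png')[120:250,270:430];cv2.imwrite('pics/c3.png',cv2.resize(a,None,fx=4.9,fy=4.5,interpolation=cv2.INTER_CUBIC)[:, :])
E
```

```text
[ 500.83478116 -297.53322065   28.        ] [ 590.41400977 -365.55430022   28.        ] 112.47802213676874 -0.6494518752707947
[ 542.04052618 -328.82238561   28.        ]
canister [ 712.95417752 -450.18240977   50.        ] [ 787.0019079  -405.27134015  150.        ]
lin [0.0034 0.0126 0.2425] spin -0.01
lin [0.0029 0.0127 0.3245] spin -0.01
```

View pics/c3.png

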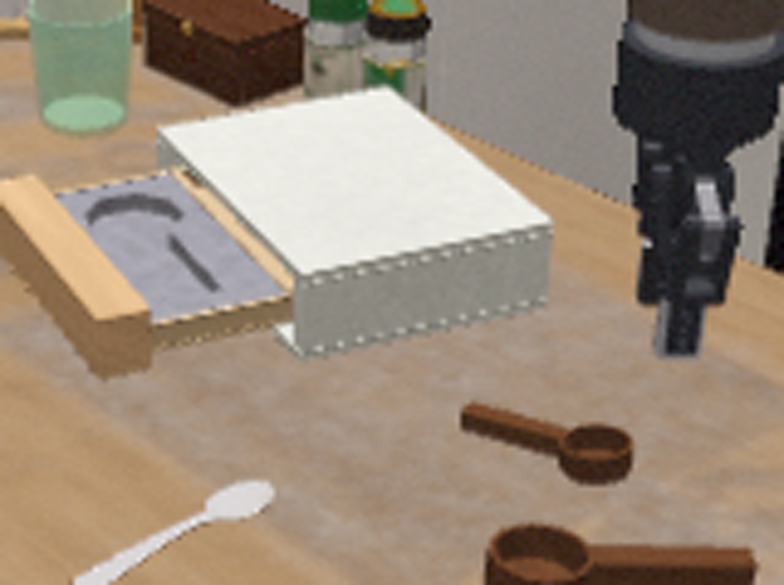

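The drawer is out and the pocket is visible. Descending and grasping.

Call:
carry_out([
  {"linear":[0.003,0.01,0.08],"spin":-0.01,"grip":0.1},
  {"linear":[0.003,0.01,0.16],"spin":-0.01,"grip":0.1},
  {"linear":[0.003,0.01,0.22],"spin":-0.01,"grip":0.1},
  {"linear":[0.003,0.01,0.28],"spin":-0.01,"grip":0.1},
  {"linear":[0.003,0.01,0.31],"spin":-0.01,"grip":0.1},
  {"linear":[0.003,0.01,0.322],"spin":-0.01,"grip":0.1},
  {"linear":[0.003,0.01,0.322],"spin":-0.01,"grip":0.1},
  {"linear":[0.003,0.01,0.322],"spin":-0.01,"grip":-0.4},
  {"linear":[0.003,0.01,0.322],"spin":-0.01,"grip":-0.9},
  {"linear":[0.003,0.01,0.322],"spin":-0.01,"grip":-0.9},
  {"linear":[0.003,0.01,0.322],"spin":-0.01,"grip":-0.9},
  {"linear":[0.003,0.01,0.322],"spin":-0.01,"grip":-0.9},
])

```text
time_s: 6.38
eef_pos: [544.0, -329.9, 96.0]
orientation: [3.141, 0.004, 2.495]
ft_force: [-0.6, 0.5, 6.2]
gripper_width: 0.196
grasp_force: 59.0
```

Call:
carry_out([
  {"linear":[0,0,0],"spin":0,"grip":-0.9},
  {"linear":[0,0,0],"spin":0,"grip":-0.9},
])

```text
time_s: 6.55
eef_pos: [544.0, -329.9, 95.9]
orientation: [3.141, 0.004, 2.495]
ft_force: [-1.0, 0.8, 6.3]
gripper_width: 0.199
grasp_force: 59.0
```

Call:
carry_out([
  {"linear":[0,0,0],"spin":0,"grip":-0.3},
  {"linear":[0,0,0],"spin":0,"grip":-0.3},
  {"linear":[0,0,0],"spin":0,"grip":-0.3},
  {"linear":[0,0,0],"spin":0,"grip":-0.3},
])

```text
time_s: 6.88
eef_pos: [542.8, -329.3, 93.4]
orientation: [-3.142, -0.001, 2.495]
ft_force: [-0.1, 0.4, 0.3]
gripper_width: 0.351
grasp_force: 0.0
```

Call:
carry_out([
  {"linear":[0,0,0.01],"spin":0,"grip":-0.3},
  {"linear":[0,0,0.01],"spin":0,"grip":-0.3},
  {"linear":[0,0,0.01],"spin":0,"grip":-0.3},
  {"linear":[0,0,0.01],"spin":0,"grip":-0.3},
])

```text
time_s: 7.22
eef_pos: [542.8, -329.3, 88.3]
orientation: [-3.142, -0.001, 2.495]
ft_force: [0.6, -0.1, -0.5]
gripper_width: 0.352
grasp_force: 0.0
```

Call:
carry_out([
  {"linear":[0,0,0],"spin":0,"grip":-0.9},
  {"linear":[0,0,0],"spin":0,"grip":-0.9},
  {"linear":[0,0,0],"spin":0,"grip":-0.9},
  {"linear":[0,0,0],"spin":0,"grip":-0.9},
])

```text
time_s: 7.55
eef_pos: [543.0, -329.4, 88.9]
orientation: [-3.142, 0.0, 2.495]
ft_force: [-1.4, -0.5, 1.6]
gripper_width: 0.208
grasp_force: 59.5
```

```bash
python3 - <<'E'
from h import *
p=u2w(-165,-8,230);print(p);shift(p,UY+np.pi/2)
E
```

```text
[435.52343126 106.49529161 230.        ]
lin [ 0.697   0.566  -0.2824] spin 0.3857
```

Call:
carry_out([
  {"linear":[0,0,-0.02],"spin":0,"grip":-0.9},
  {"linear":[0,0,-0.05],"spin":0,"grip":-0.9},
  {"linear":[0,0,-0.1],"spin":0,"grip":-0.9},
  {"linear":[0,0,-0.16],"spin":0,"grip":-0.9},
  {"linear":[0,0,-0.22],"spin":0,"grip":-0.9},
  {"linear":[0,0,-0.28],"spin":0,"grip":-0.9},
  {"linear":[0,0,-0.28],"spin":0,"grip":-0.9},
  {"linear":[0,0,-0.28],"spin":0,"grip":-0.9},
])

```text
time_s: 8.22
eef_pos: [544.2, -330.0, 232.2]
orientation: [3.141, 0.006, 2.495]
ft_force: [-0.5, 0.8, -1.2]
gripper_width: 0.21
grasp_force: 59.3
```

```bash
python3 - <<'E'
from h import *
p=u2w(-165,-8,230);print(get_obs()['gripper_width']);shift(p,UY+np.pi/2)
E
```

```text
0.20960266794097754
lin [6.996e-01 5.657e-01 3.000e-04] spin 0.3858
```

Call:
carry_out([
  {"linear":[0.03,0.025,0],"spin":0.015,"grip":-0.9},
  {"linear":[0.08,0.065,0],"spin":0.045,"grip":-0.9},
  {"linear":[0.14,0.113,0],"spin":0.078,"grip":-0.9},
  {"linear":[0.2,0.162,0],"spin":0.11,"grip":-0.9},
  {"linear":[0.26,0.21,0],"spin":0.145,"grip":-0.9},
  {"linear":[0.32,0.259,0],"spin":0.178,"grip":-0.9},
  {"linear":[0.38,0.307,0],"spin":0.21,"grip":-0.9},
  {"linear":[0.44,0.356,0],"spin":0.245,"grip":-0.9},
  {"linear":[0.5,0.404,0],"spin":0.278,"grip":-0.9},
  {"linear":[0.56,0.453,0],"spin":0.31,"grip":-0.9},
  {"linear":[0.61,0.493,0],"spin":0.338,"grip":-0.9},
  {"linear":[0.65,0.526,0],"spin":0.36,"grip":-0.9},
])

```text
time_s: 9.22
eef_pos: [440.0, 78.4, 227.4]
orientation: [-3.138, 0.001, 1.361]
ft_force: [1.6, -0.3, -2.0]
gripper_width: 0.211
grasp_force: 59.4
```

Call:
carry_out([
  {"linear":[0.04,0,0],"spin":0.026,"grip":-0.9},
  {"linear":[0.04,0,0],"spin":0.026,"grip":-0.9},
  {"linear":[0.04,0,0],"spin":0.026,"grip":-0.9},
])

```text
time_s: 9.47
eef_pos: [445.4, 96.6, 227.6]
orientation: [-3.14, 0.002, 1.286]
ft_force: [0.6, -0.8, -1.1]
gripper_width: 0.215
grasp_force: 59.4
```

```bash
python3 - <<'E'
from h import *
shift(u2w(-165,-8,230),UY+np.pi/2)
o=get_obs();c=get_calibration('wrist');a=camera('wrist')[:,:,::-1];print(o['eef_pos'],o['orientation'])
import json;json.dump({"c":{k:np.array(v).tolist() for k,v in c.items()},"p":list(o['eef_pos']),"o":list(o['orientation'])},open('w3.json','w'))
cv2.imwrite('pics/w3.png',a);cv2.imwrite('pics/w3b.png',cv2.resize(a[0:400,100:640],(800,592),interpolation=cv2.INTER_CUBIC))
E
```

```text
lin [ 0.0134 -0.0246 -0.0047] spin 0.0009
[445.44180575  96.61978737 227.62744861] [-3.13957448e+00  1.56210853e-03  1.28554533e+00]
```

View pics/w3.png

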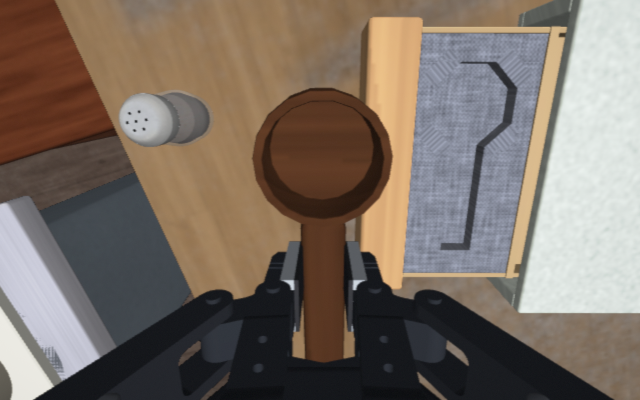

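Wrist view: the pocket lies at the right, with its octagon's right flat at (516,85)-(512,122) and its slot end at about v=246. The scoop is held with its rim centre at about (322,157). I'll overlay the predicted outlines in an enlarged crop to measure the offset.

```bash
cat > ov.py <<'E'
from h import *
import json
D=json.load(open('w3.json'));c=D['c'];P=np.array(D['p']);RT=Ro.from_euler('xyz',D['o'])
def proj(X):
    K=np.array(c['intrinsics']);R=Ro.from_euler('xyz',c['orientation']).as_matrix()
    q=(np.atleast_2d(X)-c['eye'])@R@K.T;return q[:,:2]/q[:,2:]
t=np.tan(np.pi/8)*30.5
OUT=np.array([[12.5,-30.5],[t,-30.5],[30.5,-t],[30.5,t],[t,30.5],[-t,30.5],[-30.5,t],[-30.5,-t],[-t,-30.5],[-12.5,-30.5],[-12.5,-117.5],[12.5,-117.5]])
E
python3 - <<'E'
from ov import *
a=cv2.imread('pics/w3.png')
poly=np.array([u2w(-45+x,45+y,42) for x,y in OUT]);q=proj(poly);print(q.round().tolist())
th=np.linspace(0,2*np.pi,60)
rim=P+RT.apply(np.c_[53+28*np.cos(th),28*np.sin(th),0*th+60.9])
qr=proj(rim);print(proj(P+RT.apply([53,0,60.9])))
A=cv2.resize(a[40:255,390:580],None,fx=2.75,fy=2.75,interpolation=cv2.INTER_CUBIC)
B=cv2.resize(a[75:245,245:400],None,fx=1.7,fy=1.7,interpolation=cv2.INTER_CUBIC)
cv2.polylines(A,[((q-[390,40]+.5)*2.75).astype(int)],True,(0,255,255),1)
cv2.polylines(B,[((qr-[245,75]+.5)*1.7).astype(int)],True,(0,255,255),1)
H=A.shape[0];Bp=np.zeros((H,B.shape[1],3),np.uint8);Bp[:B.shape[0]]=B
o=np.hstack([A,Bp]);print(A.shape,o.shape);cv2.imwrite('pics/c4.png',o)
E
```

```text
[[478.0, 154.0], [478.0, 154.0], [505.0, 131.0], [510.0, 96.0], [490.0, 70.0], [455.0, 70.0], [428.0, 96.0], [425.0, 131.0], [446.0, 154.0], [446.0, 154.0], [435.0, 255.0], [464.0, 255.0]]
[[322.48562711 147.16179295]]
(591, 522, 3) (591, 786, 3)
```

View pics/c4.png

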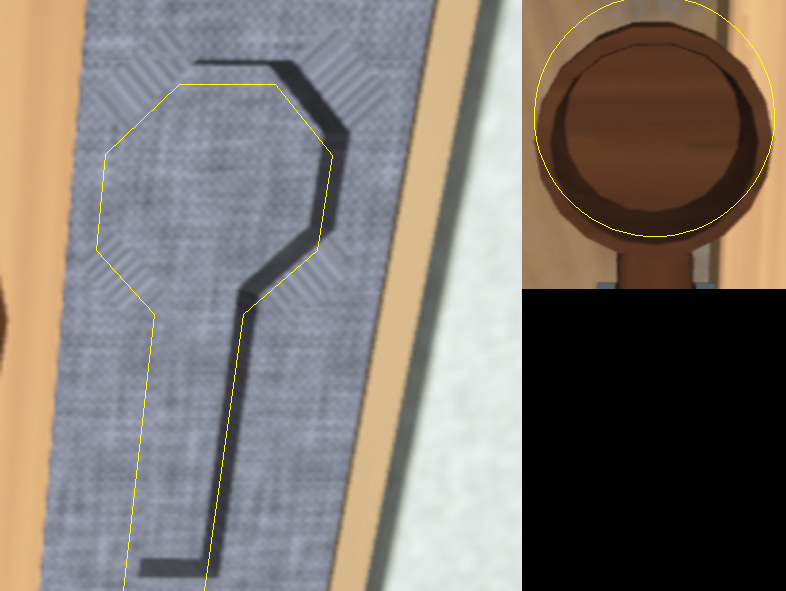

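```bash
python3 - <<'E'
from ov import *
from scipy.optimize import least_squares
obs=np.array([(293,60),(349,131),(337,229),(258,291),(219,577)])/2.75+[389.5,39.5]
idx=[4,3,2,1,11];m=OUT[idx]
def f(p,w=False):
    ca,sa=np.cos(p[2]),np.sin(p[2]);X=np.c_[p[0]+ca*m[:,0]-sa*m[:,1],p[1]+sa*m[:,0]+ca*m[:,1],0*m[:,0]+42]
    return (proj(X)-obs).ravel()
s=least_squares(f,[*u2w(-45,45,0)[:2],UY]);print('pocket_cup',s.x,s.fun.round(1))
C=s.x
u=np.array([np.cos(C[2]),np.sin(C[2])]);v=np.array([-u[1],u[0]])
print('in old unit frame',((C[:2]-U)@u),((C[:2]-U)@v))
# rim circle fit: extreme edges observed
obsr=np.array([538-522,770-522])/1.7+244.5,np.array([22,246])/1.7+74.5
th=np.linspace(0,2*np.pi,200)
def g(p):
    q=proj(P+RT.apply(np.c_[p[0]+27.9*np.cos(th),p[1]+27.9*np.sin(th),0*th+p[2]]))
    return [q[:,0].min()-obsr[0][0],q[:,0].max()-obsr[0][1],q[:,1].min()-obsr[1][0],q[:,1].max()-obsr[1][1]]
r=least_squares(g,[53,0,61]);print('rim in tool',r.x,r.fun)
a=cv2.imread('pics/w3.png').astype(int)
for row in (236,260,300,340):print(row,[tuple(a[row,k]) [::2] for k in (*range(296,312,1),)],'|',[tuple(a[row,k])[::2] for k in range(338,354)])
E
```

```text
pocket_cup [ 5.70840126e+02  1.28056158e+02 -2.86828856e-01] [ 0.1 -0.2  0.3  0.2 -1.  -0.3  0.6  0.8  0.  -0.5]
in old unit frame -41.32063862553758 51.15598547727671
rim in tool [48.07921979 -0.14246286 65.63592262] [ 0.92617891 -0.92646602 -0.88108527  0.9912329 ]
236 [(np.int64(92), np.int64(154)), (np.int64(93), np.int64(154)), (np.int64(90), np.int64(152)), (np.int64(87), np.int64(147)), (np.int64(70), np.int64(121)), (np.int64(35), np.int64(71)), (np.int64(24), np.int64(62)), (np.int64(27), np.int64(72)), (np.int64(28), np.int64(76)), (np.int64(29), np.int64(80)), (np.int64(32), np.int64(84)), (np.int64(33), np.int64(87)), (np.int64(34), np.int64(89)), (np.int64(35), np.int64(90)), (np.int64(34), np.int64(90)), (np.int64(35), np.int64(90))] | [(np.int64(32), np.int64(83)), (np.int64(30), np.int64(80)), (np.int64(30), np.int64(79)), (np.int64(28), np.int64(78)), (np.int64(28), np.int64(77)), (np.int64(27), np.int64(74)), (np.int64(31), np.int64(71)), (np.int64(60), np.int64(91)), (np.int64(90), np.int64(120)), (np.int64(101), np.int64(132)), (np.int64(102), np.int64(133)), (np.
[... 2378 characters left out ...]
p.int64(26), np.int64(63)), (np.int64(26), np.int64(69)), (np.int64(29), np.int64(77)), (np.int64(30), np.int64(81)), (np.int64(31), np.int64(85)), (np.int64(33), np.int64(87)), (np.int64(34), np.int64(89))] | [(np.int64(32), np.int64(84)), (np.int64(33), np.int64(84)), (np.int64(33), np.int64(85)), (np.int64(33), np.int64(84)), (np.int64(32), np.int64(78)), (np.int64(44), np.int64(88)), (np.int64(69), np.int64(123)), (np.int64(83), np.int64(145)), (np.int64(84), np.int64(147)), (np.int64(84), np.int64(147)), (np.int64(85), np.int64(148)), (np.int64(87), np.int64(148)), (np.int64(88), np.int64(150)), (np.int64(90), np.int64(151)), (np.int64(91), np.int64(151)), (np.int64(90), np.int64(148))]
```

```bash
python3 - <<'E'
from ov import *
from scipy.optimize import least_squares
obs=np.array([(293,60),(349,131),(337,229),(258,291),(219,577)])/2.75+[389.5,39.5]
m=OUT[[4,3,2,1,11]]
def f(p):
    ca,sa=np.cos(p[2]),np.sin(p[2]);X=np.c_[p[0]+ca*m[:,0]-sa*m[:,1],p[1]+sa*m[:,0]+ca*m[:,1],0*m[:,0]+p[3]]
    return (proj(X)-obs).ravel()
s=least_squares(f,[571,128,UY,42]);print(s.x,s.fun.round(1))
L=ray('',(421.5,18),58,c);Rr=ray('',(402.5,289),58,c);print('front inner',L,Rr,np.linalg.norm(L-Rr))
g=lambda v:ray('',v,P[2]-61,c)
for r,a,b in((236,301,344.7),(340,304.5,343)):print(r,np.linalg.norm(g((a,r))-g((b,r))))
E
```

```text
[ 5.70536620e+02  1.28189456e+02 -2.86487021e-01  4.26317060e+01] [ 0.  -0.4  0.4  0.1 -1.  -0.3  0.6  0.9 -0.  -0.3]
front inner [540.77799289 194.28987365  58.        ] [485.70562364   0.5524632   58.        ] 201.41288454716434
236 18.836607768725756
340 18.425180999355266
```

```bash
cat > rim.py <<'E'
from ov import *
from scipy.optimize import least_squares
def fit(img,fixz=None):
    a=img.astype(int);mk=((a[...,2]<135)&(a[...,0]<55)&(a[...,2]>a[...,0]+18)).astype(np.uint8);mk[:, :245]=0;mk[:,400:]=0;mk[245:]=0
    mk=cv2.morphologyEx(mk,cv2.MORPH_OPEN,np.ones((3,3)))
    k=max(cv2.findContours(mk,cv2.RETR_EXTERNAL,cv2.CHAIN_APPROX_NONE)[0],key=cv2.contourArea)[:,0].astype(float)
    print('bbox',k.min(0),k.max(0))
    cen=np.array([322.5,157]);d=k-cen;k=k[~((abs(d[:,0])<35)&(d[:,1]>0))]
    k=k+ (k-cen)/np.linalg.norm(k-cen,axis=1)[:,None]*.5
    th=np.linspace(0,2*np.pi,720)
    def g(p):
        z=p[2] if fixz is None else fixz
        q=proj(P+RT.apply(np.c_[p[0]+28*np.cos(th),p[1]+28*np.sin(th),0*th+z]))
        dd=np.linalg.norm(k[:,None]-q[None],axis=2);j=dd.argmin(1);c0=q.mean(0)
        return np.linalg.norm(k-c0,axis=1)-np.linalg.norm(q[j]-c0,axis=1)
    r=least_squares(g,[50,0,62],loss='soft_l1');print(fixz,r.x.round(2),'rms',np.sqrt((r.fun**2).mean()).round(2))
E
python3 - <<'E'
from rim import *
a=cv2.imread('pics/w3.png')
for z in(None,61,63,65):fit(a,z)
E
```

```text
bbox [253.  27.] [391. 244.]
None [48.14  0.14 60.19] rms 21.02
bbox [253.  27.] [391. 244.]
61 [48.05  0.09 62.  ] rms 21.21
bbox [253.  27.] [391. 244.]
63 [47.98  0.14 62.  ] rms 21.41
bbox [253.  27.] [391. 244.]
65 [48.12  0.31 62.  ] rms 21.39
```

```bash
sed -i 's/^    k=k+ /    n=np.linalg.norm(k-cen,axis=1);k=k[(n>58)\&(n<82)]\n    k=k+ /' rim.py; python3 - <<'E'
from rim import *
a=cv2.imread('pics/w3.png')
for z in(None,61,63,65):fit(a,z)
E
```

```text
bbox [253.  27.] [391. 244.]
None [47.38 -0.18 61.52] rms 2.91
bbox [253.  27.] [391. 244.]
61 [47.4  -0.17 62.  ] rms 2.87
bbox [253.  27.] [391. 244.]
63 [47.35 -0.17 62.  ] rms 3.13
bbox [253.  27.] [391. 244.]
65 [47.43 -0.12 62.  ] rms 3.58
```

Call:
carry_out([
  {"linear":[0.03,-0.026,0.02],"spin":0,"grip":-0.9},
  {"linear":[0.03,-0.026,0.06],"spin":0,"grip":-0.9},
  {"linear":[0.03,-0.026,0.11],"spin":0,"grip":-0.9},
  {"linear":[0.03,-0.026,0.16],"spin":0,"grip":-0.9},
  {"linear":[0.03,-0.026,0.195],"spin":0,"grip":-0.9},
  {"linear":[0.03,-0.026,0.205],"spin":0,"grip":-0.9},
  {"linear":[0.03,-0.026,0.205],"spin":0,"grip":-0.9},
  {"linear":[0.03,-0.026,0.205],"spin":0,"grip":-0.9},
  {"linear":[0.03,-0.026,0.205],"spin":0,"grip":-0.9},
])

```text
time_s: 10.27
eef_pos: [439.1, 113.8, 127.3]
orientation: [3.14, -0.001, 1.281]
ft_force: [0.8, 0.2, -1.6]
gripper_width: 0.213
grasp_force: 59.3
```

```bash
python3 - <<'E'
from h import *
o=get_obs();c=get_calibration('wrist');a=camera('wrist')[:,:,::-1];print(o['eef_pos'],o['orientation'],o['gripper_width'])
import json;json.dump({"c":{k:np.array(v).tolist() for k,v in c.items()},"p":list(o['eef_pos']),"o":list(o['orientation'])},open('w3.json','w'))
cv2.imwrite('pics/w4.png',a)
cv2.imwrite('pics/w4b.png',cv2.resize(a[40:400,240:640],(800,600) if 0 else None,fx=1.66,fy=1.66,interpolation=cv2.INTER_CUBIC))
E
```

```text
[439.13965373 113.78371873 127.34205769] [ 3.13970873e+00 -1.03521816e-03  1.28123080e+00] 0.212915239615708
```

View pics/w4b.png

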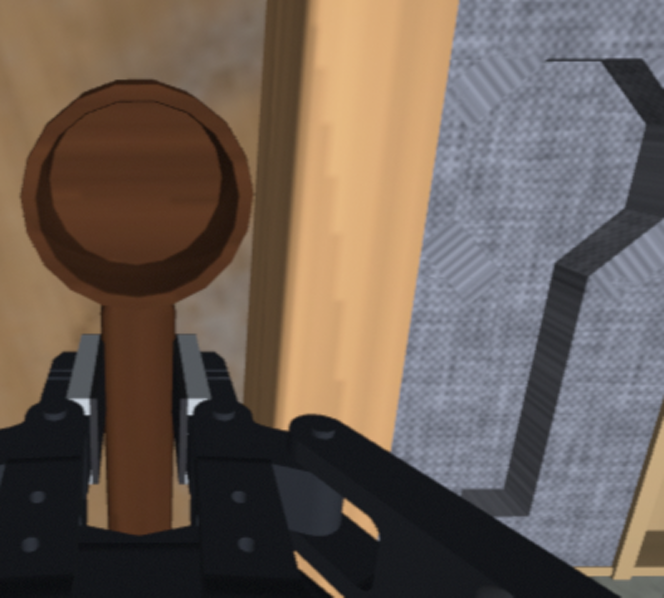

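Enlarged view: the cup rim spans x 22-252 and y 80 to about 306. Pocket top-edge corners are at (641,59), (589,276) and (530,516). I'm fitting both in the same image.

```bash
python3 - <<'E'
from ov import *
from scipy.optimize import least_squares
obs=np.array([(641,59),(589,276),(530,516)])/1.66+[239.5,39.5];m=OUT[[4,1,11]]
def f(p,z=42):
    ca,sa=np.cos(p[2]),np.sin(p[2]);X=np.c_[p[0]+ca*m[:,0]-sa*m[:,1],p[1]+sa*m[:,0]+ca*m[:,1],0*m[:,0]+z]
    return (proj(X)-obs).ravel()
for z in(40,42,44):
    s=least_squares(f,[571,128,UY],args=(z,));print(z,s.x,s.fun.round(1));C=s.x if z==42 else C if z>42 else None
h=np.array([22,252])/1.66+239.5;v=np.array([80,306])/1.66+39.5
th=np.linspace(0,2*np.pi,400)
def g(p):
    q=proj(P+RT.apply(np.c_[p[0]+28*np.cos(th),p[1]+28*np.sin(th),0*th+p[2]]));return [q[:,0].min()-h[0],q[:,0].max()-h[1],q[:,1].min()-v[0],q[:,1].max()-v[1]]
r=least_squares(g,[50,0,62]);print('rim tool',r.x,r.fun.round(1))
cup=P+RT.apply([r.x[0],r.x[1],60.9]);print('cup',cup,'pocket',C)
# fixed-z
for z in (60.9,63):
    r=least_squares(lambda p:g([p[0],p[1],z]),[50,0]);print(z,r.x,np.round(r.fun,1))
E
```

```text
40 [ 5.72539983e+02  1.26438317e+02 -2.86709859e-01] [ 0.1  1.8 -0.2 -0.4  0.1 -2.5]
42 [ 5.70954896e+02  1.27376016e+02 -2.83869703e-01] [ 0.1  0.4 -0.2 -0.   0.1 -0.6]
44 [ 5.69367934e+02  1.28308285e+02 -2.80972086e-01] [ 0.1 -1.  -0.3  0.3  0.1  1.2]
rim tool [47.60288787 -0.18267523 62.46714667] [ 0.3 -0.3 -0.3  0.3]
cup [452.68486427 159.48460072  66.49113361] pocket [ 5.70954896e+02  1.27376016e+02 -2.83869703e-01]
60.9 [47.79888575 -0.1788297 ] [-0.5  0.5 -0.9  1.2]
63 [47.53584928 -0.183982  ] [ 0.5 -0.5 -0.  -0. ]
```

```bash
cat >> h.py <<'E'
def tgt(z,d=47.6,C=(570.93,127.5),y=1.285,lat=-.18):
    return [C[0]-d*np.cos(y)-lat*np.sin(y),C[1]-d*np.sin(y)+lat*np.cos(y),z]
E
python3 -c "
from h import *
print(tgt(175));shift(tgt(175),1.285)"
```

```text
[np.float64(557.6832321833651), np.float64(81.78003125097122), 175]
lin [ 0.0059  0.2456 -0.0944] spin -0.0011
```

Call:
carry_out([
  {"linear":[0,0,-0.04],"spin":0,"grip":-0.9},
  {"linear":[0,0,-0.094],"spin":0,"grip":-0.9},
  {"linear":[0,0,-0.094],"spin":0,"grip":-0.9},
  {"linear":[0.001,0.05,-0.094],"spin":0,"grip":-0.9},
  {"linear":[0.003,0.1,-0.094],"spin":0,"grip":-0.9},
  {"linear":[0.004,0.15,-0.094],"spin":-0.001,"grip":-0.9},
  {"linear":[0.006,0.2,-0.094],"spin":-0.001,"grip":-0.9},
  {"linear":[0.006,0.235,-0.094],"spin":-0.001,"grip":-0.9},
  {"linear":[0.006,0.246,-0.094],"spin":-0.001,"grip":-0.9},
  {"linear":[0.006,0.246,-0.094],"spin":-0.001,"grip":-0.9},
  {"linear":[0.006,0.246,-0.094],"spin":-0.001,"grip":-0.9},
])

```text
time_s: 11.23
eef_pos: [556.3, 81.9, 173.2]
orientation: [-3.141, 0.0, 1.285]
ft_force: [-0.1, -0.1, -1.1]
gripper_width: 0.214
grasp_force: 59.3
```

```bash
python3 -c "
from h import *
o=get_obs();print(o['eef_pos'],o['orientation']);shift(tgt(138),1.285)"
```

```text
[556.28541584  81.89279222 173.1556817 ] [-3.14067849e+00  1.37235371e-04  1.28504926e+00]
lin [0.0006 0.0028 0.0703] spin 0.0
```

Call:
carry_out([
  {"linear":[0.0006,0.003,0.025],"spin":0,"grip":-0.9},
  {"linear":[0.0006,0.003,0.05],"spin":0,"grip":-0.9},
  {"linear":[0.0006,0.003,0.07],"spin":0,"grip":-0.9},
  {"linear":[0.0006,0.003,0.07],"spin":0,"grip":-0.9},
  {"linear":[0.0006,0.003,0.07],"spin":0,"grip":-0.9},
  {"linear":[0.0006,0.003,0.07],"spin":0,"grip":-0.9},
])

```text
time_s: 11.73
eef_pos: [558.3, 82.0, 138.8]
orientation: [3.141, -0.0, 1.286]
ft_force: [-0.3, -0.7, -1.0]
gripper_width: 0.213
grasp_force: 59.4
```

```bash
python3 -c "
from h import *
o=get_obs();print(o['eef_pos'],o['orientation'],o['ft_force']);shift(tgt(126),1.285);shift(tgt(118),1.285)"
```

```text
[558.30730418  81.99014914 138.80008548] [ 3.14117532e+00 -2.08812246e-04  1.28553363e+00] [-0.28687476 -0.70761166 -1.01396973]
lin [-0.0008 -0.0011  0.0256] spin 0.0002
lin [-0.0008 -0.0011  0.0416] spin 0.0002
```

Now descending gently into the pocket while watching the force.

Call:
carry_out([
  {"linear":[-0.0008,-0.001,0.008],"spin":0,"grip":-0.9},
  {"linear":[-0.0008,-0.001,0.014],"spin":0,"grip":-0.9},
  {"linear":[-0.0008,-0.001,0.02],"spin":0,"grip":-0.9},
  {"linear":[-0.0008,-0.001,0.026],"spin":0,"grip":-0.9},
  {"linear":[-0.0008,-0.001,0.026],"spin":0,"grip":-0.9},
  {"linear":[-0.0008,-0.001,0.026],"spin":0,"grip":-0.9},
])

```text
time_s: 12.23
eef_pos: [557.6, 81.5, 124.9]
orientation: [-3.141, 0.0, 1.285]
ft_force: [-0.7, 0.2, -1.4]
gripper_width: 0.213
grasp_force: 59.4
```

It's 6 mm below the foam top with no resistance, so it has entered the pocket.

Call:
carry_out([
  {"linear":[0,0,0.004],"spin":0,"grip":-0.9},
  {"linear":[0,0,0.008],"spin":0,"grip":-0.9},
  {"linear":[0,0,0.012],"spin":0,"grip":-0.9},
  {"linear":[0,0,0.014],"spin":0,"grip":-0.9},
  {"linear":[0,0,0.014],"spin":0,"grip":-0.9},
  {"linear":[0,0,0.014],"spin":0,"grip":-0.9},
])

```text
time_s: 12.73
eef_pos: [557.8, 81.5, 118.1]
orientation: [-3.141, 0.0, 1.285]
ft_force: [0.3, -0.5, -0.6]
gripper_width: 0.21
grasp_force: 59.4
```

Call:
carry_out([
  {"linear":[0,0,0.002],"spin":0,"grip":-0.9},
  {"linear":[0,0,0.003],"spin":0,"grip":-0.9},
  {"linear":[0,0,0.003],"spin":0,"grip":-0.9},
])

```text
time_s: 12.98
eef_pos: [558.0, 81.5, 116.9]
orientation: [3.141, -0.0, 1.285]
ft_force: [-0.0, -0.7, 0.1]
gripper_width: 0.213
grasp_force: 59.5
```

Call:
carry_out([
  {"linear":[0,0,0],"spin":0,"grip":-0.35},
  {"linear":[0,0,0],"spin":0,"grip":-0.35},
  {"linear":[0,0,0],"spin":0,"grip":-0.35},
  {"linear":[0,0,0],"spin":0,"grip":-0.35},
])

```text
time_s: 13.32
eef_pos: [557.9, 81.5, 116.9]
orientation: [3.141, -0.0, 1.285]
ft_force: [-0.9, -0.0, 0.2]
gripper_width: 0.324
grasp_force: 0.0
```

Call:
carry_out([
  {"linear":[0,0,-0.015],"spin":0,"grip":-0.35},
  {"linear":[0,0,-0.04],"spin":0,"grip":-0.35},
  {"linear":[0,0,-0.09],"spin":0,"grip":-0.35},
  {"linear":[0,0,-0.15],"spin":0,"grip":-0.35},
  {"linear":[0,0,-0.22],"spin":0,"grip":-0.35},
  {"linear":[0,-0.06,-0.22],"spin":0,"grip":-0.35},
  {"linear":[0,-0.14,-0.22],"spin":0,"grip":-0.35},
  {"linear":[0,-0.22,-0.22],"spin":0,"grip":-0.6},
  {"linear":[0,-0.24,-0.22],"spin":0,"grip":-1},
  {"linear":[0,-0.24,-0.22],"spin":0,"grip":-1},
  {"linear":[0,-0.24,-0.22],"spin":0,"grip":-1},
])

```text
time_s: 14.23
eef_pos: [443.0, 115.6, 227.7]
orientation: [3.139, -0.001, 1.286]
ft_force: [1.3, 0.0, 0.9]
gripper_width: -0.0
grasp_force: 0.0
```

```bash
python3 - <<'E'
from h import *
import json
o=get_obs();c=get_calibration('wrist');a=camera('wrist')[:,:,::-1];print(o['eef_pos'],o['orientation'])
json.dump({"c":{k:np.array(v).tolist() for k,v in c.items()},"p":list(o['eef_pos']),"o":list(o['orientation'])},open('w3.json','w'))
cv2.imwrite('pics/w5.png',a)
from ov import *
from scipy.optimize import least_squares
b=a.astype(int);mk=((b[...,2]<150)&(b[...,2]>b[...,0]*1.7)).astype(np.uint8);mk[:,:420]=0;mk[300:]=0
mk=cv2.morphologyEx(mk,cv2.MORPH_OPEN,np.ones((3,3)))
k=max(cv2.findContours(mk,cv2.RETR_EXTERNAL,cv2.CHAIN_APPROX_NONE)[0],key=cv2.contourArea)[:,0].astype(float)
print('bbox',k.min(0),k.max(0),mk.sum())
# model mask silhouette at rim level / handle top level
def outline(p):
    x,y,yaw,z=p;th=np.linspace(-np.pi/2+.366,1.5*np.pi-.366,80);L=np.r_[np.c_[28*np.cos(th),28*np.sin(th)],[[-10,-115],[10,-115]]]
    R=np.array([[np.cos(yaw),-np.sin(yaw)],[np.sin(yaw),np.cos(yaw)]]);return proj(np.c_[L@R.T+[x,y],np.full(len(L),z)])
for z in (56,60,66):
    r=least_squares(lambda p:[cv2.pointPolygonTest(outline([*p,z]).astype(np.float32),(float(u),float(v)),True) for u,v in k],[570.9,127.5,-.286],loss='soft_l1',diff_step=1e-4)
    print(z,r.x,'rms',np.sqrt((r.fun**2).mean()))
shift(u2w(-190,5,230),UY)
E
```

```text
[443.00677768 115.63125598 227.74690642] [ 3.13934194e+00 -1.00238869e-03  1.28613546e+00]
bbox [441.  93.] [526. 268.] 8970
56 [ 5.68347551e+02  1.28780914e+02 -3.08576680e-01] rms 2.4658152989263646
60 [ 5.66530890e+02  1.29443008e+02 -3.09813594e-01] rms 2.3974628737344164
66 [ 5.63697770e+02  1.30646814e+02 -3.09045528e-01] rms 2.414331260865139
lin [ 0.0041 -0.0609 -0.0049] spin -0.4992
```

The scoop fits as seated: height and position both agree with the pocket. Turning the tool and lowering in front of the drawer.

Call:
carry_out([
  {"linear":[0.004,-0.061,0],"spin":-0.499,"grip":-1},
  {"linear":[0.004,-0.061,0],"spin":-0.499,"grip":-1},
  {"linear":[0.004,-0.061,0],"spin":-0.499,"grip":-1},
  {"linear":[0.004,-0.061,0],"spin":-0.499,"grip":-1},
  {"linear":[0.004,-0.061,0],"spin":-0.499,"grip":-1},
  {"linear":[0.004,-0.061,0],"spin":-0.499,"grip":-1},
  {"linear":[0.004,-0.061,0],"spin":-0.499,"grip":-1},
  {"linear":[0.004,-0.061,0],"spin":-0.499,"grip":-1},
  {"linear":[0.004,-0.061,0],"spin":-0.499,"grip":-1},
  {"linear":[0.004,-0.061,0],"spin":-0.499,"grip":-1},
  {"linear":[0.004,-0.061,0],"spin":-0.499,"grip":-1},
  {"linear":[0.004,-0.061,0],"spin":-0.499,"grip":-1},
])

```text
time_s: 15.28
eef_pos: [415.9, 125.7, 226.9]
orientation: [3.141, 0.001, 2.79]
ft_force: [0.7, 0.3, 0.8]
gripper_width: -0.001
grasp_force: 0.0
```

```bash
python3 - <<'E'
from h import *
shift(u2w(-180,5,103),UY)
E
```

```text
lin [-0.0182  0.0014  0.2478] spin -0.0202
```

Call:
carry_out([
  {"linear":[-0.018,0.001,0.0],"spin":-0.02,"grip":-1},
  {"linear":[-0.018,0.001,0.06],"spin":-0.02,"grip":-1},
  {"linear":[-0.018,0.001,0.12],"spin":-0.02,"grip":-1},
  {"linear":[-0.018,0.001,0.18],"spin":-0.02,"grip":-1},
  {"linear":[-0.018,0.001,0.23],"spin":-0.02,"grip":-1},
  {"linear":[-0.018,0.001,0.248],"spin":-0.02,"grip":-1},
  {"linear":[-0.018,0.001,0.248],"spin":-0.02,"grip":-1},
  {"linear":[-0.018,0.001,0.248],"spin":-0.02,"grip":-1},
])

```text
time_s: 15.95
eef_pos: [423.7, 123.1, 102.9]
orientation: [-3.142, 0.0, 2.847]
ft_force: [0.4, 0.0, 1.1]
gripper_width: -0.002
grasp_force: 0.0
```

```bash
python3 - <<'E'
from h import *
print(get_obs()['eef_pos'])
for x in(-134,-40,-18):shift(u2w(x,5,103),UY)
E
```

```text
[423.69449998 123.1106843  102.92878096]
lin [-0.0941  0.0015 -0.0001] spin -0.002
lin [-2.821e-01  2.600e-03 -1.000e-04] spin -0.002
lin [-3.261e-01  2.900e-03 -1.000e-04] spin -0.002
```

Call:
carry_out([
  {"linear":[-0.06,0.001,0],"spin":-0.002,"grip":-1},
  {"linear":[-0.085,0.001,0],"spin":-0.002,"grip":-1},
  {"linear":[-0.095,0.001,0],"spin":-0.002,"grip":-1},
  {"linear":[-0.11,0.001,0],"spin":-0.002,"grip":-1},
  {"linear":[-0.13,0.002,0],"spin":-0.002,"grip":-1},
  {"linear":[-0.15,0.002,0],"spin":-0.002,"grip":-1},
  {"linear":[-0.17,0.002,0],"spin":-0.002,"grip":-1},
  {"linear":[-0.19,0.002,0],"spin":-0.002,"grip":-1},
  {"linear":[-0.21,0.002,0],"spin":-0.002,"grip":-1},
  {"linear":[-0.23,0.002,0],"spin":-0.002,"grip":-1},
  {"linear":[-0.25,0.003,0],"spin":-0.002,"grip":-1},
  {"linear":[-0.27,0.003,0],"spin":-0.002,"grip":-1},
])

```text
time_s: 16.95
eef_pos: [551.4, 85.7, 102.8]
orientation: [-3.142, -0.004, 2.855]
ft_force: [-11.7, 3.2, 7.1]
gripper_width: -0.0
grasp_force: 7.1
```

```bash
python3 - <<'E'
from h import *
o=get_obs();print(o['eef_pos'],o['ft_force'])
for x in(-25,-17.4):shift(u2w(x,5,103),UY)
E
```

```text
[551.38908461  85.67024372 102.80693208] [-11.68823103   3.2164135    7.06023593]
lin [-0.046   0.0001 -0.0006] spin 0.0004
lin [-0.0612  0.     -0.0006] spin 0.0004
```

Call:
carry_out([
  {"linear":[-0.02,0,0],"spin":0,"grip":-1},
  {"linear":[-0.035,0,0],"spin":0,"grip":-1},
  {"linear":[-0.045,0,0],"spin":0,"grip":-1},
  {"linear":[-0.05,0,0],"spin":0,"grip":-1},
  {"linear":[-0.055,0,0],"spin":0,"grip":-1},
  {"linear":[-0.058,0,0],"spin":0,"grip":-1},
  {"linear":[-0.058,0,0],"spin":0,"grip":-1},
  {"linear":[-0.058,0,0],"spin":0,"grip":-1},
])

```text
time_s: 17.62
eef_pos: [580.1, 77.1, 102.4]
orientation: [-3.141, 0.0, 2.854]
ft_force: [-3.0, 1.2, -1.9]
gripper_width: 0.0
grasp_force: 1.4
```

Call:
carry_out([
  {"linear":[-0.003,0,0],"spin":0,"grip":-1},
  {"linear":[-0.004,0,0],"spin":0,"grip":-1},
  {"linear":[-0.004,0,0],"spin":0,"grip":-1},
])

```text
time_s: 17.87
eef_pos: [580.4, 77.0, 102.5]
orientation: [-3.141, -0.004, 2.855]
ft_force: [-6.9, 2.0, 0.6]
gripper_width: 0.001
grasp_force: 3.6
```

At the stop. Letting go.

Call:
carry_out([
  {"linear":[0.03,0,0],"spin":0,"grip":-1},
  {"linear":[0.09,0,0],"spin":0,"grip":-1},
  {"linear":[0.17,0,0],"spin":0,"grip":-1},
  {"linear":[0.25,0,0],"spin":0,"grip":-1},
  {"linear":[0.31,0,0],"spin":0,"grip":-1},
  {"linear":[0.31,0,-0.06],"spin":0,"grip":-1},
  {"linear":[0.31,0,-0.14],"spin":0,"grip":-1},
  {"linear":[0.31,0,-0.22],"spin":0,"grip":-1},
  {"linear":[0.31,0,-0.25],"spin":0,"grip":-1},
  {"linear":[0.31,0,-0.25],"spin":0,"grip":-1},
  {"linear":[0.31,0,-0.25],"spin":0,"grip":-1},
  {"linear":[0.31,0,-0.25],"spin":0,"grip":-1},
])

```text
time_s: 18.87
eef_pos: [433.7, 120.5, 227.6]
orientation: [3.141, 0.001, 2.854]
ft_force: [-0.9, 0.3, 0.3]
gripper_width: 0.002
grasp_force: 0.0
```

```bash
python3 - <<'E'
from h import *
a=cv2.imread('pics/scene0.png').astype(int);b=camera('scene')[:,:,::-1].astype(int)
# compare with the start (shut) and with the drawer out
c=cv2.imread('pics/scene2.png').astype(int)
r=(slice(148,206),slice(294,328));print('unit front: vs shut',abs(a-b)[r].mean(),'vs out',abs(c-b)[r].mean(),'shut/out',abs(a-c)[r].mean())
r=(slice(160,200),slice(270,294));print('left of front:',abs(a-b)[r].mean(),abs(c-b)[r].mean())
print(get_obs()['time_s'])
E
```

```text
unit front: vs shut 3.0349898580121706 vs out 22.6815415821501 shut/out 23.268593644354294
left of front: 1.9038194444444445 32.46423611111111
18.9167
```

The front matches the initial shut picture 1 s after release, so it has latched.

```bash
python3 -c "
from workcell import *
print(finish_job())"
```

```text
the job is handed in; nothing more can be done
None
```

I laid the scoop in its foam pocket, pressed the drawer shut so that it latched, and handed the job in at about 19 s; the hand-in returned no verdict. The final camera picture matches the shut drawer, and that the scoop is fully home rests on a resistance-free descent and an image fit before closing.

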